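# Load the array carrier into the reader

### The job

Slide the thin aluminium carrier along the grey stand, keeping it flat on the stand, until its blue grip end hangs well out over an edge and can be gripped, then pick it up and load it nose first, right side up, into the guide rails of the white reader until it is fully home against the stop. Let go and leave it lying flat in the rails with the blue end sticking out; never let the carrier fall to the bench, and leave the other things on the bench and stand where they are.

Things in the scene. Friction and masses are not known exactly. Their poses are not given: they have to be found in the camera images.
- carrier_center (a point): Centre, half-way up, of the loose flat solid aluminium carrier: 150 long x 60 wide x 4 mm thick, about 100 g, black dots on its upper face. x runs along its length to the nose, z up. The last 40 mm at the nose (+x) are only 44 mm wide, with an orange bar; the last 34 mm at the -x end are blue. It starts flat on the stand, nose towards the stand's +x side (to about 7 degrees).
- carrier_grip (a point): Middle of the carrier's blue grip end, half-way up: 57 mm from its centre along its -x axis, 18 mm from the end edge. To be gripped across the 60 mm width. Axes as carrier_center.
- carrier_nose (a point): Middle of the carrier's nose edge (44 mm wide), half-way up, 75 mm from its centre along +x. Axes as carrier_center.
- stand: Fixed stand with a flat grey top without a rim, 200 mm (its x) x 150 mm (its y), top face 70 mm above its origin, which is the centre of its foot on the bench. The top is a slab 12 mm thick, 15 mm wider all round than the white body beneath it.
- bay_stop (a point): In the white reader: where the middle of the carrier's nose edge rests when home, at the face of the end stop, 2 mm above the bed. x points into the reader, the way the carrier goes in; z up. The flat bed is 60 mm above the bench and 107 mm long, so at home the carrier sticks out 43 mm in front of it. The last 29 mm narrow to 50 mm between black blocks, so only the nose end fits.
- bay_mouth (a point): Middle of the bed's front edge, 2 mm above the bed, 107 mm from bay_stop against x; axes as bay_stop. The steel side rails leave 66 mm of width, flared over the first 15 mm; behind that their lips overlap the carrier's sides and leave 12 mm of height above the bed. Below and in front of the bed's edge there is nothing.
- hood_front (a point): Middle of the lower front edge of the reader's hood, over the bay: 50 mm above the bed and 25 mm in front of its front edge. The hood is 240 mm wide, its roof 240 mm above the bench; a gripper must lean back, fingers pointing some 30 to 45 degrees forward from straight down, to bring the carrier home. On the roof a blue line runs along the bay's middle, an orange patch marks the front.
- jar_c (a point): Bystander: amber glass jar, 54 mm across, 75 mm tall, point half-way up. Stands upright near the reader's front, to the left of the bay as one faces it.
- reagent_c (a point): Bystander: clear bottle with blue cap, 62 mm across, 165 mm tall, point half-way up.
- vial_c (a point): Bystander: small vial with red cap, 22 mm across, 36 mm tall, point half-way up. Stands on the stand beside the carrier (stand's +y side).
- tube_rack_c (a point): Bystander: green tube rack 90 mm (x) x 35 mm (y), 64 mm tall, point 32 mm up. Stands near the reader's front, to the right of the bay as one faces it, its length along the way in.
- tip_box_c (a point): Bystander: box of pipette tips with yellow tray, 122 (x) x 87 (y) x 62 mm, point 31 mm up.
- mouse_c (a point): Bystander: round black mouse, 62 mm across, 34 mm tall, point 17 mm up.
- cap_dish_c (a point): Bystander: open blue dish 75 x 75 x 22 mm, point 11 mm up.
Mind the look-alikes: they are no part of the job. Of the things shaped like the part that bears carrier_center, the aluminium one is meant.

How it is judged:
By the outcome, as a careful person would: the job done as asked, in the order asked, and still so for the second after the job is handed in, with the robot touching nothing.
It also fails if it takes over 64 s, if anything falls off the work surface, if the arm or the gripper's body presses on something with over 40 N, if the wrist force passes 120 N, or if a joint passes its speed limit or range.

### The arm

A 7-joint arm with a two-finger parallel gripper is mounted at the origin on the work surface. World frame = base frame: x ahead of the robot, y to its left, z up, the work surface at z = 0. Lengths are in mm, angles in degrees, forces in N, time in s.
With the tool pointing down it reaches from about 350 to 775 mm from the base axis. Payload 3.1 kg.
Tool frame: the origin (TCP) lies between the finger pads; the fingertips stand 11 mm ahead of it and the grasp point (between the pads) lies 8 mm behind it; z points along the fingers, y is the line along which they close (so a half turn about z gives the same grasp; the last joint's range is limited). The gripper opens to 85 mm and grips with 20 to 120 N. Pads are 22 mm wide; open, the fingers measure 114 mm over their backs; the gripper's body (76 mm by 85 mm) begins 54 mm behind the grasp point. The pads swing forward as they close: fully open they stand 13 mm farther back than shut.
Start: joints at [-78.363, 17.813, 0.802, 86.603, -0.252, 75.585, -1.558], TCP at [133.271, 533.626, 208.204] pointing down, gripper open.
Joint ranges: [-154.91, 154.91], [-16.99, 109.72], [-72.82, 74.43], [7.12, 147.25], [-82.49, 262.49], [11.32, 116.49], [-174.64, 174.64]. Speed limits (degrees/s): [159.86, 159.86, 180, 180, 180, 180, 180].

### API

Orientations are given as a 3x3 rotation matrix whose columns are the frame's x, y, z axes.
In Python, from station import get_state, capture, hand_in, spot_in, landmark_of gives the robot as it stands.
- The arm moves only by the tool jog_arm, never from a script. Its argument "plan" is a list that holds one entry, the list of rows, each a list of 7 numbers: the finger opening in mm, from 0 to 85.4, then the shift along the world's x, y, z in mm, then the turn, a rotation vector about the world's x, y, z in degrees. In form: [[[jaw, x, y, z, rx, ry, rz], ...]]. A call has 1 to 8 rows; each row shifts and turns the commanded pose from where the row before left it; what a row does not reach is not made up. A row lasts 1/10 s, in which the tool goes at most 50 mm and 8.59 degrees, less where a joint would pass 70% of its speed; a pose out of reach is approached as far as the arm can. A call with a gripper value outside its range is refused whole. The fingers move at their own pace and stop on an object; the grip force is fixed at half the most. Time passes only in rows, so rows that do not move let the fingers close. It gives the time, the measured TCP pose, the force, the opening and the grip force at its end, in the units of the state.
- get_state(): the state, without advancing time (a new reading comes with each control period).
- capture(name): name is "scene" or "side" or "wrist"; returns a dict with "img" (420x560x3 uint8, blue, green, red), "fx", "fy", "cx", "cy" (pixels), "rvec" (rotation vector, rad) and "tvec" (3), from world to camera coordinates, as OpenCV has them. Camera axes: x right, y down, z forward; pixel columns grow to the right and rows downward; lengths in mm; the calibration is good to about 2 mm. A picture is of the moment at which its call begins. There is no depth.
- hand_in(): hands the job in; it is judged then, once.
Trained networks look in a picture, given as the dict that the camera call returned (one of the last four; its "shot" number tells which), for a name from the list of things; names that differ only in an ending like _2 or _b are one class to them, and where a whole thing is asked for, a point or a joint stands for the part that bears it (a point fixed in the world has none). Each returns a list of dicts, best first, with "conf" (0 to 1); they miss things now and then, are a little off and sometimes report something else, mostly with a low value. They report only what shows in the picture. A call takes as long as a camera call. They do not tell look-alikes from the thing itself.
- spot_in(picture, label): "bbox" ([left, top, right, bottom] in pixels, round what is visible of it).
- landmark_of(picture, label): "location" ([column, row] in pixels: a listed point, or the origin of a listed thing).
The state is a dict: "t": time; "joints": joint angles; "qvel": joint speeds; "effort": joint torques, N m; "position": TCP position; "orientation": TCP orientation; "force": force on the tool from outside, world axes, zero at the start; "torque": the same for the moment, N m; "finger_gap": finger opening in mm; "grasp_force": force on a finger pad.
Only numpy, scipy, OpenCV 4.12 (cv2) and the standard library are available. Lean on these libraries where they do the work, as an engineer would, in place of code of your own. Each camera call takes 0.05 s, during which the arm holds its last target. There are 200 camera calls.

## Working session

There is one attempt and no reset: what is moved stays moved. The work goes in short steps, Python scripts to look and compute and a tool call to move; the robot and the scene stay as the last step left them, time stands still between calls to the robot, and variables do not carry over. Pictures are saved under pics/ and viewed, at most 10 in all, crops included, and the job is handed in when it is done.

Besides the shell and the picture viewer there is one more tool, called after "Emit:" as name(argument=value, ...) on one line, values as JSON. jog_arm: Moves the arm, as the interface text tells. Its arguments: {"type":"object","properties":{"plan":{"type":"array","items":{"type":"array","items":{"type":"array","items":{"type":"number"}}}}},"required":["plan"]}

```bash
ls; mkdir -p pics; cat > h.py <<'E'
import numpy as np, cv2
from station import *
def P(c):
    R=cv2.Rodrigues(np.array(c["rvec"],float))[0]; K=np.array([[c["fx"],0,c["cx"]],[0,c["fy"],c["cy"]],[0,0,1]])
    return K@np.c_[R,np.array(c["tvec"],float).ravel()]
def tri(obs):
    A=[]
    for c,(u,v) in obs:
        p=P(c); A+= [u*p[2]-p[0], v*p[2]-p[1]]
    A=np.array(A); A/=np.linalg.norm(A[:,:3],axis=1)[:,None]
    return np.linalg.lstsq(A[:,:3],-A[:,3],rcond=None)[0]
def atz(c,uv,z):
    p=P(c);u,v=uv
    A=np.array([u*p[2]-p[0],v*p[2]-p[1]]); return np.linalg.solve(A[:,:2],-A[:,3]-A[:,2]*z)
def proj(c,X):
    q=P(c)@np.append(X,1); return q[:2]/q[2]
E
python3 - <<'E'
from h import *
cs={n:capture(n) for n in ("scene","side","wrist")}
cv2.imwrite("pics/a.png",cs["scene"]["img"]);cv2.imwrite("pics/b.png",cs["side"]["img"]);cv2.imwrite("pics/w.png",cs["wrist"]["img"])
for l in "carrier_center carrier_grip carrier_nose stand bay_stop bay_mouth hood_front jar_c reagent_c vial_c tube_rack_c tip_box_c mouse_c cap_dish_c".split():
    r={n:landmark_of(c,l) for n,c in cs.items()}
    print(l,{n:[(np.round(d["location"]).tolist(),round(d["conf"],2)) for d in v[:3]] for n,v in r.items()})
    if r["scene"] and r["side"]: print("   ",tri([(cs[n],r[n][0]["location"]) for n in ("scene","side")]).round(1))
s=get_state();print(s["t"],s["position"],np.round(s["orientation"],3))
E
```

```text
pics
carrier_center {'scene': [([257.0, 237.0], 0.74), ([249.0, 188.0], 0.69), ([197.0, 199.0], 0.63)], 'side': [([285.0, 255.0], 0.85), ([282.0, 293.0], 0.71), ([175.0, 297.0], 0.65)], 'wrist': []}
    [585.7 -55.5   8.9]
carrier_grip {'scene': [([238.0, 182.0], 0.79), ([200.0, 191.0], 0.74), ([252.0, 252.0], 0.72)], 'side': [([254.0, 297.0], 0.93), ([168.0, 317.0], 0.9)], 'wrist': []}
    [ 469.1 -192.6   62.2]
carrier_nose {'scene': [([266.0, 197.0], 0.97), ([260.0, 223.0], 0.81), ([181.0, 214.0], 0.57)], 'side': [([322.0, 290.0], 0.89), ([248.0, 262.0], 0.85), ([186.0, 277.0], 0.76)], 'wrist': []}
    [ 583.7 -115.9   58.1]
stand {'scene': [([203.0, 220.0], 0.61)], 'side': [([280.0, 320.0], 0.95)], 'wrist': []}
    [ 545.6 -243.4   -6.7]
bay_stop {'scene': [], 'side': [([239.0, 154.0], 0.82)], 'wrist': []}
bay_mouth {'scene': [([370.0, 238.0], 0.84)], 'side': [([256.0, 169.0], 0.67)], 'wrist': []}
    [558.7 249.5  68.5]
hood_front {'scene': [([362.0, 226.0], 0.74), ([202.0, 190.0], 0.67), ([203.0, 274.0], 0.65)], 'side': [([206.0, 243.0], 0.75), ([256.0, 156.0], 0.58)], 'wrist':
[... 508 characters left out ...]
], 0.91)], 'side': [([309.0, 186.0], 0.64), ([256.0, 166.0], 0.49), ([279.0, 322.0], 0.28)], 'wrist': []}
    [700.7 183.9  33.1]
tip_box_c {'scene': [([204.0, 277.0], 0.96)], 'side': [([372.0, 256.0], 0.76)], 'wrist': []}
    [ 779.2 -113.9   26.4]
mouse_c {'scene': [([175.0, 188.0], 0.76), ([180.0, 214.0], 0.36)], 'side': [([229.0, 382.0], 0.71), ([257.0, 157.0], 0.63)], 'wrist': []}
    [ 434.6 -397.7   12.9]
cap_dish_c {'scene': [([291.0, 201.0], 0.59)], 'side': [([207.0, 242.0], 0.76), ([280.0, 320.0], 0.63), ([350.0, 200.0], 0.47)], 'wrist': []}
    [409.6  -6.1  26.6]
2.25 [133.24645797 533.63626418 208.19571181] [[-0.97   0.242  0.   ]
 [ 0.242  0.97   0.   ]
 [ 0.     0.    -1.   ]]
```

View pics/a.png

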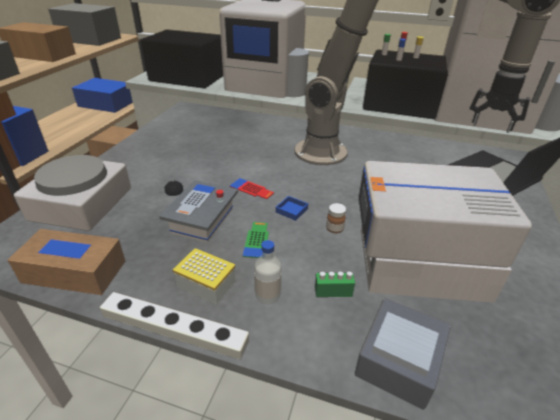

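View pics/b.png

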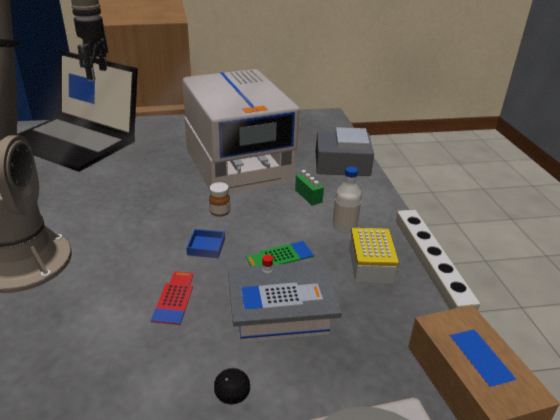

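Look-alikes: green carrier at scene (257,238) and red carrier at scene (253,188), both lying on the bench. The aluminium one is on the stand at scene (197,199) / side (282,293), with its blue end at side (252,297) and its nose at side (320,292), so it's the one I want. I'll confirm it in a wrist close-up. First I'll move over to the stand.

Emit:
jog_arm(plan=[[[85,0,-10,40,0,0,0],[85,5,-35,30,0,0,1],[85,10,-38,20,0,0,1],[85,15,-38,15,0,0,1],[85,15,-38,10,0,0,1],[85,15,-38,10,0,0,1],[85,15,-38,0,0,0,1],[85,15,-38,0,0,0,1]]])

```text
t: 3.05
position: [223.9, 259.1, 333.8]
orientation: [[-0.993, 0.122, 0.001], [0.122, 0.993, 0.002], [-0.001, 0.002, -1.0]]
force: [1.3, -0.2, -0.1]
finger_gap: 85.1
grasp_force: 0.0
```

Emit:
jog_arm(plan=[[[85,18,-38,0,0,0,1],[85,18,-38,0,0,0,1],[85,18,-38,0,0,0,1],[85,18,-38,0,0,0,1],[85,18,-38,0,0,0,1],[85,18,-38,0,0,0,1],[85,18,-38,0,0,0,1],[85,18,-38,0,0,0,0]]])

```text
t: 3.85
position: [367.7, -45.2, 333.4]
orientation: [[-1.0, 0.0, 0.001], [0.0, 1.0, 0.001], [-0.001, 0.001, -1.0]]
force: [1.4, 0.0, -0.5]
finger_gap: 84.9
grasp_force: 0.0
```

Emit:
jog_arm(plan=[[[85,18,-38,0,0,0,0],[85,18,-38,0,0,0,0],[85,18,-38,0,0,0,0],[85,18,-30,0,0,0,0],[85,15,-20,0,0,0,0],[85,0,0,0,0,0,0]]])

```text
t: 4.45
position: [454.0, -210.4, 332.2]
orientation: [[-1.0, 0.007, -0.003], [0.007, 1.0, -0.005], [0.003, -0.005, -1.0]]
force: [0.2, -0.0, 0.7]
finger_gap: 84.8
grasp_force: 0.0
```

```bash
python3 - <<'E'
from h import *
c=capture("wrist");cv2.imwrite("pics/w2.png",c["img"])
for l in "carrier_center carrier_grip carrier_nose stand vial_c".split():
    print(l,[(np.round(d["location"],1).tolist(),round(d["conf"],2)) for d in landmark_of(c,l)[:3]])
sc=capture("scene");sd=capture("side")
for l in "carrier_center carrier_grip carrier_nose bay_stop bay_mouth".split():
    r={n:landmark_of(x,l) for n,x in (("scene",sc),("side",sd))}
    print(l,{n:[(np.round(d["location"],1).tolist(),round(d["conf"],2)) for d in v[:3]] for n,v in r.items()})
s=get_state();print(s["t"],s["joints"],s["position"],np.round(s["orientation"],3))
print(P(c).tolist())
E
```

```text
carrier_center [([238.6, 235.7], 0.75), ([390.3, 238.3], 0.75), ([317.9, 58.6], 0.71)]
carrier_grip [([240.4, 195.7], 0.91), ([342.8, 367.6], 0.73), ([396.5, 269.5], 0.66)]
carrier_nose [([383.9, 191.8], 0.84), ([380.4, 80.4], 0.63), ([244.2, 291.1], 0.58)]
stand [([261.7, 223.4], 0.78)]
vial_c [([301.9, 227.4], 0.76)]
carrier_center {'scene': [([252.3, 186.7], 0.88), ([198.1, 198.7], 0.78), ([258.2, 238.5], 0.68)], 'side': [([281.4, 297.4], 0.86), ([282.5, 252.4], 0.8), ([173.6, 295.7], 0.64)]}
carrier_grip {'scene': [([254.8, 251.6], 0.87), ([203.5, 191.3], 0.84), ([237.3, 183.8], 0.57)], 'side': [([250.9, 297.7], 0.74), ([231.8, 385.1], 0.72), ([298.9, 246.6], 0.61)]}
carrier_nose {'scene': [([182.9, 211.8], 0.86), ([256.5, 222.5], 0.81), ([266.6, 194.3], 0.78)], 'side': [([184.6, 274.3], 0.95), ([254.1, 165.6], 0.65), ([249.2, 261.9], 0.58)]}
bay_stop {'scene': [], 'side': [([240.0, 154.7], 0.88)]}
bay_mouth {'scene': [([370.0, 239.0], 0.97)], 'side': [([254.4, 166.5], 0.82)]}
5.35 [-29.12701146  16.98098097  69.1153819   81.16245934 -15.85365603
  92.54816196 128.37879516] [ 453.90273122 -206.55197645  333.14672137] [[-1.  0. -0.]
 [ 0.  1.  0.]
 [ 0.  0. -1.]]
[[87.1234261518097, 368.9896070470817, -267.6346603434333, 177547.62733101973], [417.0342456496748, -3.9843527634107176, -88.70446067072459, -113557.5509907], [0.30108861516943797, -0.00707887356217865, -0.9535698901309965, 360.0721411671082]]
```

View pics/w2.png

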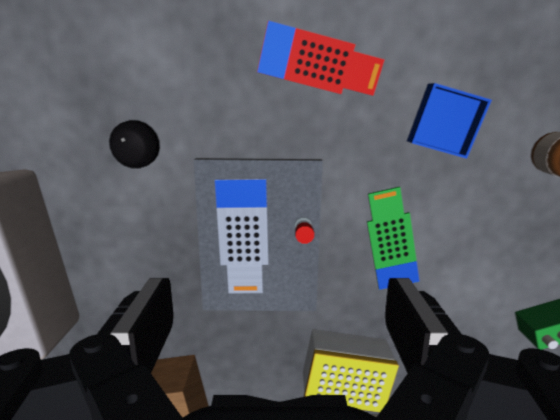

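The wrist view shows the aluminium carrier on the stand: blue end at (241,193), dots at (243,240), orange nose bar at (245,288). The vial is at (304,231). The red carrier (320,58) and the green one (392,237) lie on the bench, so the choice holds. The stand's near edge runs from (195,158) to (322,159).

```bash
cat >> h.py <<'E'
def corners(c,box,z,show=0):
    pass
E
python3 - <<'E'
from h import *
img=cv2.imread("pics/w2.png")
M=np.array([[87.1234261518097, 368.9896070470817, -267.6346603434333, 177547.62733101973], [417.0342456496748, -3.9843527634107176, -88.70446067072459, -113557.5509907], [0.30108861516943797, -0.00707887356217865, -0.9535698901309965, 360.0721411671082]])
import h; h.P=lambda c:M if c is None else None
f=lambda uv,z:h.atz(None,uv,z).round(1)
for n,uv in dict(nl=(195,158),nr=(322,159),fl=(201,310),fr=(318,311)).items(): print("stand",n,f(uv,70))
for n,uv in dict(bl=(215,180),br=(267,180),nosel=(228.5,293),noser=(263,292.5),center=(240,236)).items(): print(n,f(uv,74))
print("vial top",f((305,234),106))
sc=capture("scene");sd=capture("side")
h.P=None
import importlib; importlib.reload(h)
for a,b in [((198,198.7),(281.5,294)),((203.5,191),(252,297.5)),((183,211),(320,291)),((370,238.7),(255,167))]:
    print(h.tri([(sc,a),(sd,b)]).round(1))
print("mouth scene@62",h.atz(sc,(370,238.7),62),"side",h.atz(sd,(255,167),62),"stop side",h.atz(sd,(240,154.5),62))
cv2.imwrite("pics/rd.png",cv2.resize(sd["img"][60:220,170:350],None,fx=4,fy=4,interpolation=cv2.INTER_CUBIC)[:600])
E
```

```text
stand nl [ 447.2 -308.7]
stand nr [ 449.5 -161.5]
stand fl [ 649.2 -316.2]
stand fr [ 651.5 -161.4]
bl [ 472.5 -286.3]
br [ 473.  -225.5]
nosel [ 621.7 -277.9]
noser [ 621.2 -233.3]
center [ 542.9 -259.9]
vial top [ 528.4 -182.4]
[ 545.3 -252.    71.7]
[ 492.1 -256.8   68.6]
[ 618.8 -259.2   77.1]
[557.2 252.1  69.7]
mouth scene@62 [543.90236697 253.43337765] side [560.04309582 261.35577711] stop side [526.2158308  339.44354445]
```

View pics/rd.png

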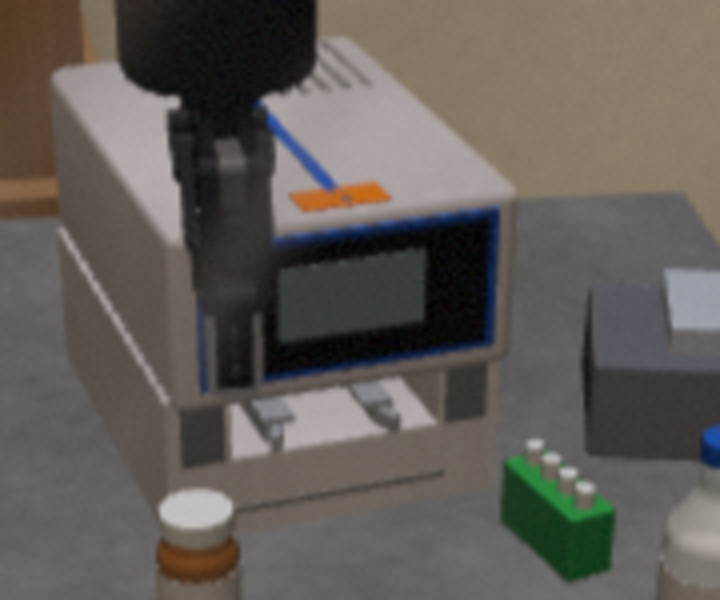

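The reader's slot is seen from the front: white bed with two steel rails near crop (265,415) and (375,400), the hood above it, the jar on the left and the rack on the right. Next I'll go behind the carrier's nose, at x≈621, with the jaws partly closed.

Emit:
jog_arm(plan=[[[24,24,-7,-20,0,0,0],[24,24,-7,-25,0,0,0],[24,24,-7,-28,0,0,0],[24,24,-7,-28,0,0,0],[24,24,-7,-28,0,0,0],[24,24,-7,-28,0,0,0],[24,24,-7,-28,0,0,0],[24,17,0,-28,0,0,0]]])

```text
t: 6.25
position: [639.9, -256.8, 118.2]
orientation: [[-1.0, 0.001, -0.001], [0.001, 1.0, -0.001], [0.001, -0.001, -1.0]]
force: [-0.4, 0.4, 0.5]
finger_gap: 24.3
grasp_force: 0.0
```

Emit:
jog_arm(plan=[[[24,0,0,0,0,0,0],[24,0,0,0,0,0,0]]])

```text
t: 6.45
position: [638.4, -255.5, 119.5]
orientation: [[-1.0, 0.0, -0.002], [0.0, 1.0, 0.0], [0.002, 0.0, -1.0]]
force: [-0.2, -0.4, -0.8]
finger_gap: 23.9
grasp_force: 0.0
```

```bash
python3 - <<'E'
from h import *
s=get_state();print(s["t"],np.round(s["joints"],1),s["position"],np.round(s["orientation"],3),s["force"])
c=capture("side");cv2.imwrite("pics/s3.png",cv2.resize(c["img"][200:350,200:400],None,fx=4,fy=4,interpolation=cv2.INTER_CUBIC))
for X in [(621.5,-256,72),(638,-256,99)]: print(proj(c,X))
E
```

```text
6.45 [ -7.7  46.6  55.   70.5 -37.   80.7 133.8] [ 638.3790808  -255.47943762  119.51183219] [[-1.     0.    -0.002]
 [ 0.     1.     0.   ]
 [ 0.002  0.    -1.   ]] [-0.19447396 -0.35380377 -0.77846619]
[319.66627423 290.89576804]
[329.1880978  279.58901454]
```

View pics/s3.png

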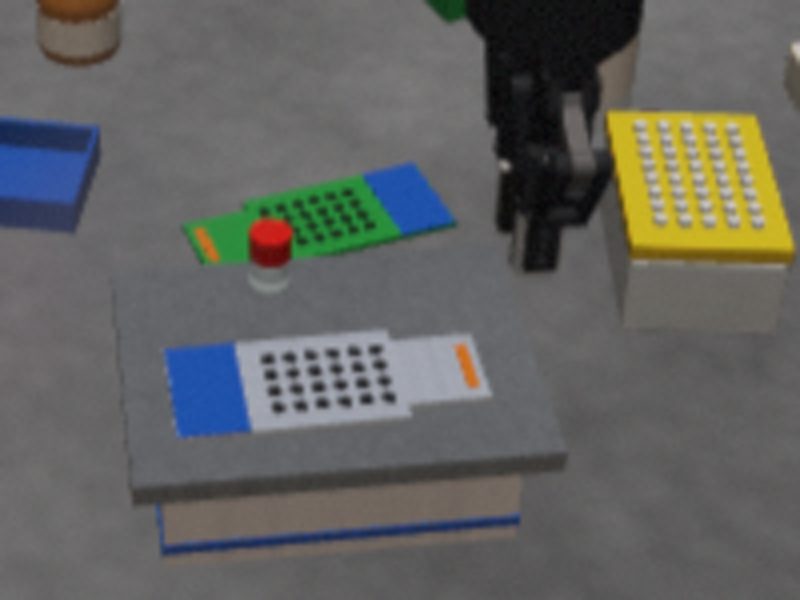

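The nose edge appears at crop (481,365), where my estimate projects it, and the fingers are behind it. I'll go down now.

Emit:
jog_arm(plan=[[[24,0,0,-10,0,0,0],[24,0,0,-10,0,0,0],[24,0,0,-8,0,0,0],[24,0,0,0,0,0,0]]])

```text
t: 6.9
position: [637.9, -254.5, 90.5]
orientation: [[-1.0, 0.001, -0.003], [0.001, 1.0, 0.002], [0.003, 0.002, -1.0]]
force: [-0.1, 0.7, -0.2]
finger_gap: 24.0
grasp_force: 0.0
```

```bash
python3 - <<'E'
from h import *
c=capture("side");cv2.imwrite("pics/s4.png",cv2.resize(c["img"][230:330,250:400],None,fx=5,fy=5,interpolation=cv2.INTER_CUBIC))
s=get_state();print(s["position"],s["force"])
for y in (-268,-244):
  for z in (70,74,80): print(y,z,((proj(c,(627,y,z))-[250,230])*5).round(),((proj(c,(649,y,z))-[250,230])*5).round())
E
```

```text
[ 638.36768944 -254.89263244   91.28662105] [ 0.12542139 -0.77242012 -0.73295787]
-268 70 [369. 329.] [425. 324.]
-268 74 [370. 321.] [426. 316.]
-268 80 [371. 309.] [428. 304.]
-244 70 [355. 286.] [410. 281.]
-244 74 [356. 278.] [411. 274.]
-244 80 [357. 267.] [412. 262.]
```

View pics/s4.png

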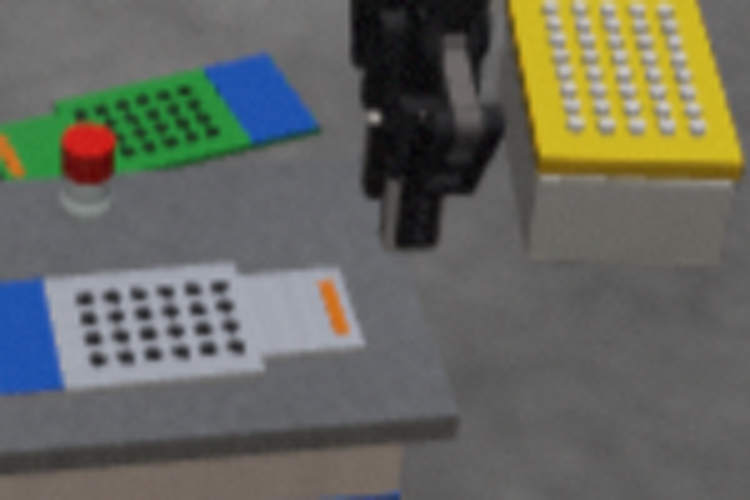

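Emit:
jog_arm(plan=[[[24,0,0,-4,0,0,0],[24,0,0,-3,0,0,0],[24,0,0,0,0,0,0]]])

```text
t: 7.25
position: [638.7, -255.4, 84.7]
orientation: [[-1.0, 0.001, -0.001], [0.001, 1.0, 0.001], [0.001, 0.001, -1.0]]
force: [-1.2, 0.1, -0.7]
finger_gap: 24.2
grasp_force: 0.0
```

```bash
python3 - <<'E'
from h import *
c=capture("scene");d=capture("side");w=capture("wrist")
s=get_state();print(s["position"],s["force"])
T=np.array((638.4,-255,84.5))
I=[]
for im in (c,d):
    u,v=proj(im,T).astype(int); a=im["img"].copy()
    for t in (T,T+[0,0,-11]): cv2.circle(a,tuple(proj(im,t).round().astype(int)),0,(0,255,255),-1)
    I.append(cv2.resize(a[v-35:v+35,u-45:u+45],(400,300),interpolation=cv2.INTER_NEAREST))
a=w["img"].copy(); print(proj(w,T),proj(w,T+[0,0,-11]),proj(w,(621.5,-256,74)))
for t in (T,T+[0,0,-11],(621.5,-256,74)): cv2.circle(a,tuple(proj(w,t).round().astype(int)),3,(0,255,255),-1)
cv2.imwrite("pics/m5.png",np.vstack([np.hstack(I),np.hstack([cv2.resize(a,(400,300)),cv2.resize(a[180:420,120:440],(400,300))])]))
E
```

```text
[ 638.9789379  -255.64571659   85.28987203] [-0.44876022 -0.06511672  0.57958087]
[279.68267299 258.15639043] [279.63079819 249.09945227] [277.61576407 218.59493984]
```

View pics/m5.png

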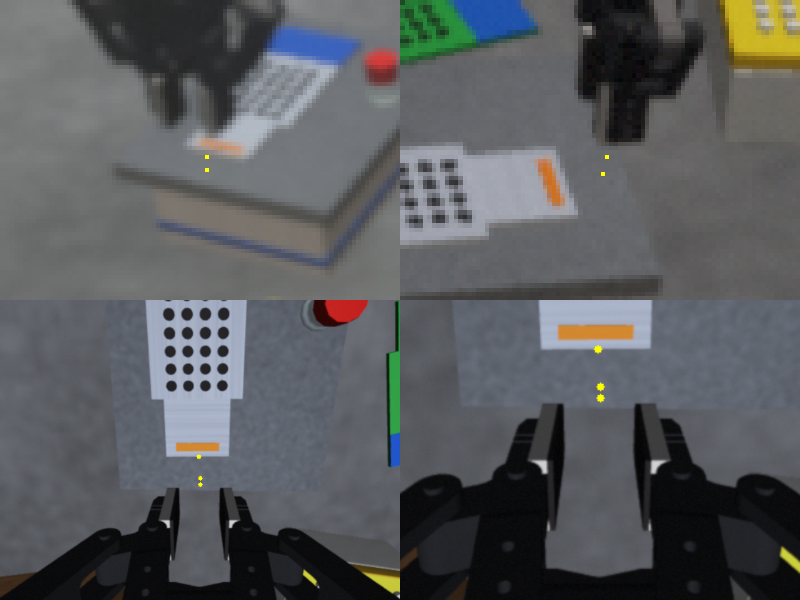

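The fingertips sit well above where the nominal tool offset puts them: both outside views put the tips about 25 mm behind the reported TCP. I'll descend until force shows contact.

Emit:
jog_arm(plan=[[[24,0,0,-4,0,0,0],[24,0,0,-4,0,0,0],[24,0,0,0,0,0,0]]])

```text
t: 7.7
position: [638.5, -255.1, 76.2]
orientation: [[-1.0, 0.001, -0.002], [0.001, 1.0, 0.001], [0.002, 0.001, -1.0]]
force: [-0.0, -0.1, 0.7]
finger_gap: 24.0
grasp_force: 0.0
```

Emit:
jog_arm(plan=[[[24,0,0,-4,0,0,0],[24,0,0,-4,0,0,0],[24,0,0,0,0,0,0]]])

```text
t: 8.0
position: [638.4, -255.2, 68.2]
orientation: [[-1.0, 0.001, -0.002], [0.001, 1.0, 0.001], [0.002, 0.001, -1.0]]
force: [0.2, -0.2, 0.8]
finger_gap: 24.1
grasp_force: 0.0
```

```bash
python3 - <<'E'
from h import *
s=get_state();print(s["t"],s["position"],s["force"],s["effort"],np.round(s["joints"],1))
E
```

```text
8.0 [ 638.44978205 -255.20473853   68.21062896] [ 0.21205924 -0.17932305  0.76032422] [ 1.57136028e-01 -5.07590318e+01  1.41453069e+01 -1.81042027e+01
  1.45333636e-02 -5.73938736e-02  9.43221326e-03] [ -7.8  48.9  53.5  74.2 -38.8  75.5 135.3]
```

Emit:
jog_arm(plan=[[[24,0,0,-4,0,0,0],[24,0,0,-4,0,0,0],[24,0,0,0,0,0,0]]])

```text
t: 8.3
position: [638.5, -255.2, 60.3]
orientation: [[-1.0, 0.001, -0.001], [0.001, 1.0, 0.001], [0.001, 0.001, -1.0]]
force: [-0.4, 0.4, 0.3]
finger_gap: 23.9
grasp_force: 0.0
```

```bash
python3 - <<'E'
from h import *
c=capture("scene");d=capture("side");w=capture("wrist")
s=get_state();print(s["position"],s["force"])
T=np.array((638.4,-255,60))
I=[]
for im in (c,d):
    u,v=proj(im,T).astype(int); a=im["img"].copy()
    for z in (70,90): cv2.circle(a,tuple(proj(im,(638.4,-255,z)).round().astype(int)),0,(0,255,255),-1)
    I.append(cv2.resize(a[v-45:v+25,u-45:u+45],(400,300),interpolation=cv2.INTER_CUBIC))
a=w["img"]
cv2.imwrite("pics/m6.png",np.vstack([np.hstack(I),np.hstack([cv2.resize(a,(400,300)),cv2.resize(a[180:420,120:440],(400,300))])]))
E
```

```text
[ 638.93651443 -255.59615442   61.17136356] [-0.88435754 -0.17798398 -0.16955735]
```

View pics/m6.png

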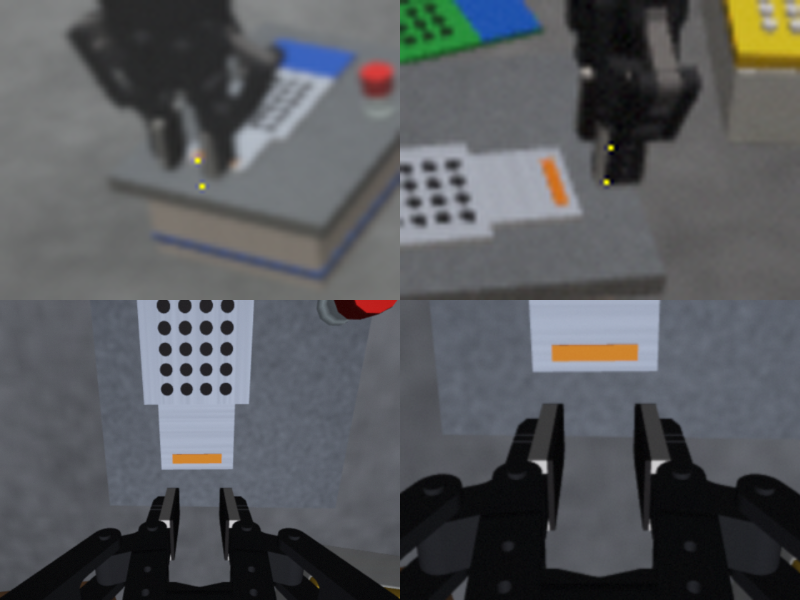

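The tips stand about 14 mm above the stand top now: the side tile shows the finger bottom at (615,185), and the stand plane there projects to about row 212. I'll go on down in fine steps.

Emit:
jog_arm(plan=[[[24,0,0,-4,0,0,0],[24,0,0,-4,0,0,0],[24,0,0,0,0,0,0]]])

```text
t: 8.75
position: [638.4, -255.2, 52.2]
orientation: [[-1.0, 0.001, -0.002], [0.001, 1.0, 0.001], [0.002, 0.001, -1.0]]
force: [-0.3, 0.4, 0.2]
finger_gap: 24.3
grasp_force: 0.0
```

Emit:
jog_arm(plan=[[[24,0,0,-2,0,0,0],[24,0,0,0,0,0,0]]])

```text
t: 8.95
position: [638.8, -255.4, 50.9]
orientation: [[-1.0, 0.0, -0.001], [0.0, 1.0, 0.001], [0.001, 0.001, -1.0]]
force: [-0.4, -0.4, 1.0]
finger_gap: 24.0
grasp_force: 0.0
```

Emit:
jog_arm(plan=[[[24,0,0,-2,0,0,0],[24,0,0,0,0,0,0]]])

```text
t: 9.15
position: [638.8, -255.5, 48.9]
orientation: [[-1.0, 0.001, -0.0], [0.001, 1.0, 0.001], [0.0, 0.001, -1.0]]
force: [0.4, 0.2, 0.1]
finger_gap: 24.3
grasp_force: 0.0
```

Emit:
jog_arm(plan=[[[24,0,0,-1.5,0,0,0],[24,0,0,0,0,0,0]]])

```text
t: 9.35
position: [638.8, -255.5, 47.5]
orientation: [[-1.0, 0.001, -0.0], [0.001, 1.0, 0.0], [0.0, 0.0, -1.0]]
force: [0.6, 0.6, -0.8]
finger_gap: 24.0
grasp_force: 0.0
```

Emit:
jog_arm(plan=[[[24,0,0,-1,0,0,0],[24,0,0,0,0,0,0]]])

```text
t: 9.55
position: [639.0, -255.6, 47.2]
orientation: [[-1.0, 0.0, 0.0], [0.0, 1.0, 0.0], [-0.0, 0.0, -1.0]]
force: [-0.4, 1.1, 2.5]
finger_gap: 24.0
grasp_force: 1.2
```

Emit:
jog_arm(plan=[[[24,0,0,-1,0,0,0],[24,0,0,0,0,0,0]]])

```text
t: 9.75
position: [639.0, -255.6, 47.1]
orientation: [[-1.0, 0.0, 0.0], [0.0, 1.0, 0.0], [-0.0, 0.0, -1.0]]
force: [-1.8, 1.6, 6.0]
finger_gap: 24.4
grasp_force: 3.2
```

Emit:
jog_arm(plan=[[[24,0,0,-1,0,0,0],[24,0,0,0,0,0,0]]])

```text
t: 9.95
position: [639.0, -255.6, 47.1]
orientation: [[-1.0, 0.0, 0.001], [0.0, 1.0, 0.001], [-0.001, 0.001, -1.0]]
force: [-3.1, 2.3, 10.2]
finger_gap: 23.9
grasp_force: 4.9
```

Contact: the tips touch the stand at reported TCP z 47.1, so the real tips lie 23 mm behind the TCP. I'll raise them 1.6 mm clear and push the nose towards −x.

Emit:
jog_arm(plan=[[[24,0,0,4.2,0,0,0],[24,0,0,0,0,0,0],[24,-4,0,0,0,0,0],[24,-4,0,0,0,0,0],[24,-4,0,0,0,0,0],[24,-4,0,0,0,0,0]]])

```text
t: 10.55
position: [622.6, -255.5, 48.7]
orientation: [[-1.0, 0.001, -0.0], [0.001, 1.0, 0.0], [0.0, 0.0, -1.0]]
force: [0.8, -0.2, -0.8]
finger_gap: 24.1
grasp_force: 0.3
```

```bash
python3 - <<'E'
from h import *
d=capture("side")
s=get_state();print(s["position"],s["force"])
for l in ("carrier_center","carrier_grip","carrier_nose"):
    print(l,[(atz(d,x["location"],72).round(1).tolist(),round(x["conf"],2)) for x in landmark_of(d,l)])
E
```

```text
[ 621.71258961 -255.6667242    48.77780614] [-0.4893167   0.51382688  0.17429477]
carrier_center [([344.3, -239.1], 0.81), ([567.8, -129.8], 0.8)]
carrier_grip [([605.5, -118.6], 0.97), ([612.3, -258.5], 0.74), ([331.9, -286.0], 0.61), ([475.7, -245.6], 0.56)]
carrier_nose [([613.9, -251.7], 0.92), ([364.4, -169.0], 0.82), ([502.0, -147.7], 0.74), ([763.5, -161.8], 0.24)]
```

Emit:
jog_arm(plan=[[[24,-7,0,0,0,0,0],[24,-7,0,0,0,0,0],[24,-7,0,0,0,0,0],[24,-7,0,0,0,0,0],[24,-6,0,0,0,0,0]]])

```text
t: 11.25
position: [588.1, -255.6, 49.0]
orientation: [[-1.0, 0.001, -0.0], [0.001, 1.0, 0.0], [0.0, 0.0, -1.0]]
force: [-0.3, -0.5, 0.9]
finger_gap: 24.0
grasp_force: 0.3
```

```bash
python3 - <<'E'
from h import *
d=capture("side");w=capture("wrist")
s=get_state();print(s["position"],s["force"])
for n,c in (("side",d),("wrist",w)):
  for l in ("carrier_center","carrier_grip","carrier_nose"):
    print(n,l,[(atz(c,x["location"],72).round(1).tolist(),round(x["conf"],2)) for x in landmark_of(c,l)])
# blue segmentation in wrist
a=cv2.resize(w["img"],(400,300)); b=cv2.resize(d["img"][220:340,190:350],(400,300),interpolation=cv2.INTER_CUBIC)
cv2.imwrite("pics/m7.png",np.hstack([a,b]))
E
```

```text
[ 587.50607255 -255.78632874   48.97061289] [ 0.72813333 -0.65683593  0.37208929]
side carrier_center [([345.2, -236.2], 0.82), ([568.3, -131.6], 0.8), ([502.7, -251.2], 0.73)]
side carrier_grip [([334.3, -282.3], 0.96), ([609.3, -128.0], 0.76), ([439.8, -254.0], 0.73)]
side carrier_nose [([500.9, -153.7], 0.96), ([364.6, -173.6], 0.91), ([573.1, -257.8], 0.73)]
wrist carrier_center [([501.0, -256.9], 0.75)]
wrist carrier_grip []
wrist carrier_nose [([575.3, -257.3], 0.91)]
```

View pics/m7.png

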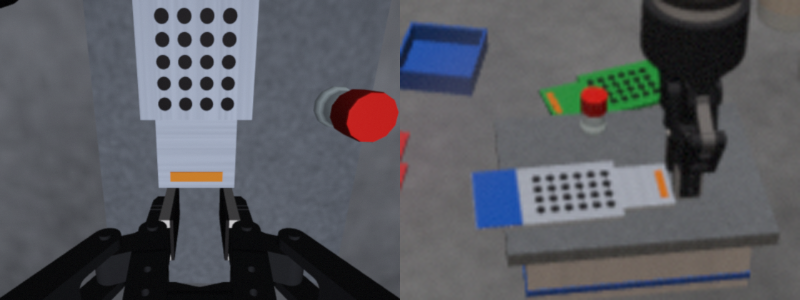

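The carrier is straight and flat, nose against both fingertips at wrist tile (197,187), and the blue end is starting to overhang at side tile (497,198). I'll push 27 mm more, then retreat upward.

Emit:
jog_arm(plan=[[[24,-7,0,0,0,0,0],[24,-7,0,0,0,0,0],[24,-7,0,0,0,0,0],[24,-6,0,0,0,0,0],[24,0,0,0,0,0,0],[24,4,0,0,0,0,0],[60,0,0,30,0,0,0],[85,0,0,40,0,0,0]]])

```text
t: 12.45
position: [564.9, -253.8, 117.1]
orientation: [[-1.0, -0.0, -0.005], [-0.0, 1.0, 0.003], [0.005, 0.003, -1.0]]
force: [1.2, 0.2, -0.5]
finger_gap: 51.7
grasp_force: 0.0
```

Emit:
jog_arm(plan=[[[85,-35,0,30,0,-5,0],[85,-45,0,20,0,-8,0],[85,-45,0,10,0,-8,0],[85,-45,0,0,0,-8,0],[85,-45,0,0,0,-6,0],[85,0,0,0,0,0,0]]])

```text
t: 13.05
position: [385.1, -258.6, 178.6]
orientation: [[-0.892, 0.02, 0.452], [0.027, 1.0, 0.009], [-0.452, 0.021, -0.892]]
force: [0.7, -0.0, -0.3]
finger_gap: 84.8
grasp_force: 0.0
```

```bash
python3 - <<'E'
from h import *
d=capture("side");w=capture("wrist");sc=capture("scene")
s=get_state();print(s["t"],s["position"],np.round(s["orientation"],3).tolist(),s["joints"].round(1) if hasattr(s["joints"],"round") else s["joints"])
for n,c in (("side",d),("wrist",w),("scene",sc)):
  for l in ("carrier_center","carrier_grip","carrier_nose"):
    print(n,l,[(atz(c,x["location"],72).round(1).tolist(),round(x["conf"],2)) for x in landmark_of(c,l)])
a=w["img"].copy();p=P(w)
h=cv2.cvtColor(a,cv2.COLOR_BGR2HSV);m=cv2.inRange(h,(100,120,80),(130,255,255))
n,lab,st,ce=cv2.connectedComponentsWithStats(m)
for i in range(1,n):
    if st[i,4]>150:
        q=cv2.boxPoints(cv2.minAreaRect(np.argwhere(lab==i)[:,::-1].astype(np.float32)))
        print(st[i].tolist(),[atz(w,x,74).round(1).tolist() for x in q])
cv2.imwrite("pics/w8.png",a)
E
```

```text
13.2 [ 392.8679577  -262.05901076  180.39563225] [[-0.896, 0.017, 0.445], [0.016, 1.0, -0.006], [-0.445, 0.002, -0.896]] [-22.9 -13.6  61.7 122.9  -6.6  43.1 133.3]
side carrier_center [([570.9, -126.4], 0.72), ([477.2, -256.8], 0.64), ([343.0, -239.2], 0.62)]
side carrier_grip [([612.7, -116.6], 0.89), ([416.5, -248.9], 0.79), ([333.1, -286.4], 0.71), ([440.2, -445.6], 0.25)]
side carrier_nose [([370.2, -172.8], 0.86), ([494.9, -155.6], 0.63)]
wrist carrier_center [([498.5, -105.1], 0.89), ([315.0, -185.4], 0.82), ([471.3, -258.7], 0.72)]
wrist carrier_grip [([305.6, -226.7], 0.69), ([419.1, -257.6], 0.66), ([535.2, -92.6], 0.58)]
wrist carrier_nose [([329.8, -128.1], 0.64), ([442.6, -115.3], 0.58), ([552.5, -256.5], 0.57)]
scene carrier_center [([426.7, -129.6], 0.88), ([478.5, -250.4], 0.85), ([659.5, -27.0], 0.68)]
scene carrier_grip [([416.2, -186.2], 0.92), ([715.3, -5.7], 0.67), ([439.2, -251.1], 0.57)]
scene carrier_nose [([465.1, -57.1], 0.91), ([583.0, -41.2], 0.87), ([550.7, -257.9], 0.71)]
[303, 0, 60, 54, 2324] [[325.7, -244.3], [297.6, -237.1], [304.0, -212.5], [333.4, -217.3]]
[522, 102, 38, 54, 953] [[366.2, -100.6], [366.8, -76.3], [409.6, -54.7], [408.7, -81.9]]
[238, 151, 128, 38, 3098] [[400.6, -288.5], [400.8, -197.6], [434.9, -192.2], [434.8, -291.2]]
[427, 254, 51, 23, 773] [[533.1, -120.8], [522.4, -74.6], [546.8, -63.6], [558.6, -111.9]]
[163, 387, 37, 15, 364] [[842.1, -447.9], [833.3, -391.8], [886.5, -399.3], [896.6, -459.3]]
```

Emit:
jog_arm(plan=[[[85,2,1,-10,0,-2.5,0.5],[85,3,1,-10,0,-2.5,0.5],[85,3,1,-10,0,-2.5,0],[85,3,1,-10,0,-2.5,0],[85,3,1,-10,0,-2.5,0],[85,3,0,-10,0,-2,0],[85,0,0,-10,0,0,0],[85,0,0,0,0,0,0]]])

```text
t: 14.45
position: [401.1, -242.8, 125.7]
orientation: [[-0.771, 0.002, 0.636], [-0.002, 1.0, -0.005], [-0.636, -0.005, -0.771]]
force: [-0.3, 0.0, -0.1]
finger_gap: 85.2
grasp_force: 0.0
```

```bash
cat > g.py <<'E'
from h import *
s=get_state();R=np.array(s["orientation"]);p=np.array(s["position"])
print(s["t"],p.round(1),R.round(3).tolist(),np.round(s["joints"],1),"tilt",np.degrees(np.arctan2(np.hypot(*R[:2,2]),-R[2,2])).round(1),"gap",s["finger_gap"],s["grasp_force"],np.round(s["force"],1))
print("grasp pt",(p-40.5*R[:,2]).round(1))
E
python3 g.py
```

```text
14.45 [ 401.1 -242.8  125.7] [[-0.771, 0.002, 0.636], [-0.002, 1.0, -0.005], [-0.636, -0.005, -0.771]] [-26.5 -14.4  74.4 138.1 -40.2  24.3 174.6] tilt 39.5 gap 85.1820591290634 0.0 [-0.3  0.  -0.1]
grasp pt [ 375.4 -242.5  156.9]
```

j7 and j3 have reached their limits. Since a half turn about the tool axis gives the same grasp, I'll flip it now, which frees j7 for the reader as well.

Emit:
jog_arm(plan=[[[85,0,0,0,5.4,0,-6.5],[85,0,0,0,5.4,0,-6.5],[85,0,0,0,5.4,0,-6.5],[85,0,0,0,5.4,0,-6.5],[85,0,0,0,5.4,0,-6.5],[85,0,0,0,5.4,0,-6.5],[85,0,0,0,5.4,0,-6.5],[85,0,0,0,5.4,0,-6.5]]])

```text
t: 15.25
position: [402.4, -244.7, 127.3]
orientation: [[-0.291, 0.717, 0.634], [0.926, 0.378, -0.002], [-0.241, 0.586, -0.774]]
force: [0.4, 0.1, 0.4]
finger_gap: 85.1
grasp_force: 0.0
```

Emit:
jog_arm(plan=[[[85,0,0,0,5.4,0,-6.5],[85,0,0,0,5.4,0,-6.5],[85,0,0,0,5.4,0,-6.5],[85,0,0,0,5.4,0,-6.5],[85,0,0,0,5.4,0,-6.5],[85,0,0,0,5.4,0,-6.5],[85,0,0,0,5.4,0,-6.5],[85,0,0,0,5.4,0,-6.5]]])

```text
t: 16.05
position: [402.4, -244.6, 127.3]
orientation: [[0.547, 0.544, 0.636], [0.703, -0.712, 0.005], [0.455, 0.444, -0.772]]
force: [-0.3, -0.4, -0.3]
finger_gap: 84.5
grasp_force: 0.0
```

```bash
python3 g.py
```

```text
16.05 [ 402.4 -244.6  127.3] [[0.547, 0.544, 0.636], [0.703, -0.712, 0.005], [0.455, 0.444, -0.772]] [ -4.1  -3.9  57.9 137.1 -57.2  34.1  55. ] tilt 39.5 gap 84.46875719354834 0.0 [-0.3 -0.4 -0.3]
grasp pt [ 376.6 -244.8  158.5]
```

Emit:
jog_arm(plan=[[[85,0,-2,0,5.4,0,-6.5],[85,0,-2,0,5.4,0,-6.5],[85,0,-2,0,5.4,0,-6.5],[85,0,-2,0,5.4,0,-6.5],[85,0,-2,0,5.4,0,-6.5],[85,0,-2,0,1.4,0,-1.7],[85,0,0,0,0,0,0],[85,0,0,0,0,0,0]]])

```text
t: 16.85
position: [402.1, -256.2, 126.9]
orientation: [[0.768, 0.011, 0.64], [0.009, -1.0, 0.006], [0.64, 0.001, -0.768]]
force: [0.1, -0.5, 0.2]
finger_gap: 84.7
grasp_force: 0.0
```

```bash
python3 g.py
```

```text
16.85 [ 402.1 -256.2  126.9] [[0.768, 0.011, 0.64], [0.009, -1.0, 0.006], [0.64, 0.001, -0.768]] [ -1.   -1.2  57.8 136.  -60.3  37.3  15.1] tilt 39.8 gap 84.69564605452067 0.0 [ 0.1 -0.5  0.2]
grasp pt [ 376.2 -256.5  158.1]
```

Emit:
jog_arm(plan=[[[85,5,0,-11,0,0,-0.3],[85,5,0,-11,0,0,-0.3],[85,5,0,-11,0,0,0],[85,5,0,-11,0,0,0],[85,5,0,-11,0,0,0],[85,5,-1,-11,0,0,0],[85,5,0,-11,0,0,0],[85,0,0,0,0,0,0]]])

```text
t: 17.65
position: [426.7, -256.0, 56.5]
orientation: [[0.777, -0.0, 0.629], [-0.007, -1.0, 0.009], [0.629, -0.011, -0.777]]
force: [-0.2, 0.5, 0.8]
finger_gap: 85.1
grasp_force: 0.0
```

```bash
python3 g.py; python3 - <<'E'
from h import *
d=capture("side");sc=capture("scene");w=capture("wrist")
u,v=proj(d,(430,-257,80)).astype(int);a=cv2.resize(d["img"][v-40:v+35,u-40:u+60],(400,300),interpolation=cv2.INTER_CUBIC)
u,v=proj(sc,(430,-257,80)).astype(int);b=cv2.resize(sc["img"][v-38:v+37,u-50:u+50],(400,300),interpolation=cv2.INTER_CUBIC)
cv2.imwrite("pics/m9.png",np.hstack([a,b]));cv2.imwrite("pics/w9.png",w["img"])
R=np.array(get_state()["orientation"])
# blue end in wrist: carrier corners
h=cv2.cvtColor(w["img"],cv2.COLOR_BGR2HSV);m=cv2.inRange(h,(100,120,80),(130,255,255))
n,lab,st,ce=cv2.connectedComponentsWithStats(m)
for i in range(1,n):
    if st[i,4]>300:
        q=cv2.boxPoints(cv2.minAreaRect(np.argwhere(lab==i)[:,::-1].astype(np.float32)))
        print(st[i].tolist(),q.round().tolist(),[atz(w,x,74).round(1).tolist() for x in q])
E
```

```text
17.65 [ 426.7 -256.    56.5] [[0.777, -0.0, 0.629], [-0.007, -1.0, 0.009], [0.629, -0.011, -0.777]] [ 33.7  12.   20.1 137.  -82.4  34.7  34.7] tilt 39.0 gap 85.07901959315595 0.0 [-0.2  0.5  0.8]
grasp pt [ 401.2 -256.3   87.9]
[0, 9, 53, 39, 1610] [[-5.0, 18.0], [52.0, 8.0], [57.0, 38.0], [0.0, 48.0]] [[566.8, -91.6], [574.0, -123.5], [550.9, -131.5], [544.1, -100.7]]
[208, 232, 143, 78, 10626] [[208.0, 309.0], [208.0, 232.0], [350.0, 232.0], [350.0, 309.0]] [[400.0, -227.6], [434.0, -225.4], [433.6, -289.8], [399.7, -287.3]]
```

Emit:
jog_arm(plan=[[[85,4,0,-4,0,0,0],[85,4,-1,-4,0,-0.5,0],[85,4,0,-4,0,-0.5,0],[85,3,0,-3,0,0,0],[85,0,0,0,0,0,0]]])

```text
t: 18.3
position: [435.2, -256.2, 40.0]
orientation: [[0.778, 0.0, 0.628], [-0.008, -1.0, 0.011], [0.628, -0.013, -0.778]]
force: [0.7, 0.2, 0.2]
finger_gap: 85.0
grasp_force: 0.0
```

```bash
python3 g.py
```

```text
18.3 [ 435.2 -256.2   40. ] [[0.778, 0.0, 0.628], [-0.008, -1.0, 0.011], [0.628, -0.013, -0.778]] [ 71.1  16.2 -22.9 135.6 -82.2  23.4  36.3] tilt 38.9 gap 85.01041617527757 0.0 [0.7 0.2 0.2]
grasp pt [ 409.8 -256.6   71.5]
```

Emit:
jog_arm(plan=[[[85,3,-1,0,0,0,0],[85,3,-0.5,0,0,0,0],[85,0,0,0,0,0,0]]])

```text
t: 18.6
position: [442.0, -257.5, 40.7]
orientation: [[0.778, 0.002, 0.629], [-0.006, -1.0, 0.01], [0.629, -0.012, -0.778]]
force: [0.1, -0.7, -0.1]
finger_gap: 85.2
grasp_force: 0.0
```

```bash
python3 g.py; python3 - <<'E'
from h import *
d=capture("side");sc=capture("scene");w=capture("wrist")
u,v=proj(d,(430,-257,80)).astype(int);a=cv2.resize(d["img"][v-40:v+35,u-40:u+60],(400,300),interpolation=cv2.INTER_CUBIC)
u,v=proj(sc,(430,-257,80)).astype(int);b=cv2.resize(sc["img"][v-38:v+37,u-50:u+50],(400,300),interpolation=cv2.INTER_CUBIC)
cv2.imwrite("pics/m10.png",np.vstack([np.hstack([a,b]),cv2.resize(w["img"],(800,600))[240:540]]))
E
```

```text
18.6 [ 442.  -257.5   40.7] [[0.778, 0.002, 0.629], [-0.006, -1.0, 0.01], [0.629, -0.012, -0.778]] [ 70.4  16.6 -23.  134.9 -82.1  22.9  35.6] tilt 39.0 gap 85.17391191485576 0.0 [ 0.1 -0.7 -0.1]
grasp pt [ 416.5 -257.9   72.2]
```

View pics/m10.png

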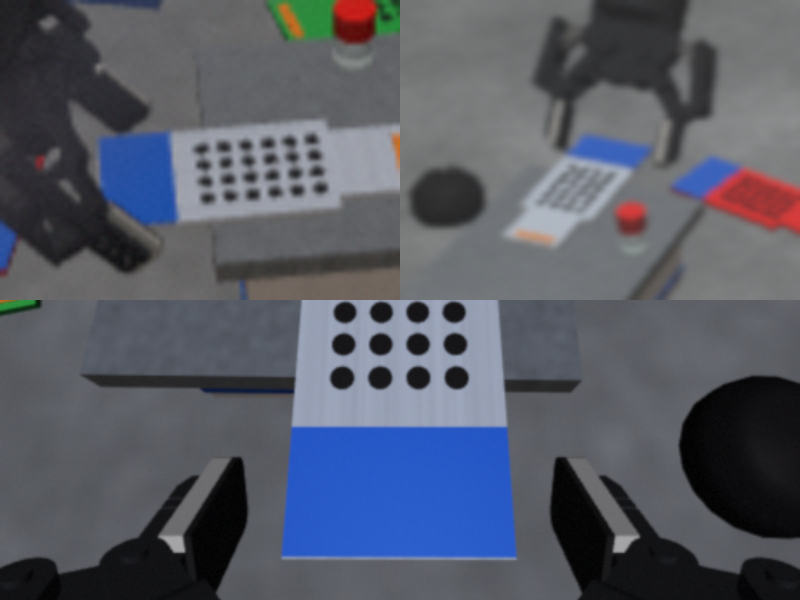

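The fingers straddle the blue end: in the wrist view the blue spans x 283–516 at row 557, with the pads at about 240 and 555, and the tips reach just below the plate. I'll close and lift.

Emit:
jog_arm(plan=[[[50,0,0,0,0,0,0],[50,0,0,0,0,0,0],[50,0,0,0,0,0,0],[50,0,0,0,0,0,0],[50,0,0,0,0,0,0]]])

```text
t: 19.25
position: [441.2, -257.6, 40.7]
orientation: [[0.777, 0.0, 0.629], [-0.008, -1.0, 0.01], [0.629, -0.013, -0.777]]
force: [-2.7, 0.6, 3.7]
finger_gap: 58.3
grasp_force: 63.0
```

```bash
python3 g.py; cat > est.py <<'E'
from h import *
def blue(w,z=74,mn=1500):
    h=cv2.cvtColor(w["img"],cv2.COLOR_BGR2HSV);m=cv2.inRange(h,(100,120,80),(130,255,255))
    n,lab,st,ce=cv2.connectedComponentsWithStats(m)
    i=1+np.argmax(st[1:,4]); k=cv2.findContours((lab==i).astype(np.uint8),0,2)[0][0]
    return cv2.approxPolyDP(k,6,True)[:,0].tolist(),st[i].tolist()
E
python3 - <<'E'
from est import *
w=capture("wrist");q,s=blue(w);print(s,[(x,atz(w,x,74).round(1).tolist()) for x in q])
E
```

```text
19.25 [ 441.2 -257.6   40.7] [[0.777, 0.0, 0.629], [-0.008, -1.0, 0.01], [0.629, -0.013, -0.777]] [ 70.8  16.6 -23.3 134.9 -82.1  22.9  35.6] tilt 39.0 gap 58.3215884589388 63.04555594644626 [-2.7  0.6  3.7]
grasp pt [ 415.7 -258.    72.1]
[200, 255, 160, 91, 14041] [([204, 255], [434.1, -227.9]), ([200, 345], [400.3, -228.9]), ([359, 344], [400.6, -287.1]), ([354, 255], [433.9, -287.7])]
```

Emit:
jog_arm(plan=[[[50,0,0,4,0,0,0],[50,0,0,8,0,0,0],[50,0,0,15,0,0,0],[50,0,0,20,0,0,0],[50,0,0,20,0,0,0],[50,0,0,20,0,0,0],[50,0,0,10,0,0,0],[50,0,0,0,0,0,0]]])

```text
t: 20.1
position: [441.7, -258.5, 138.8]
orientation: [[0.777, 0.0, 0.63], [-0.006, -1.0, 0.008], [0.63, -0.01, -0.777]]
force: [-0.5, -0.2, -2.2]
finger_gap: 58.6
grasp_force: 64.3
```

```bash
python3 g.py; python3 - <<'E'
from est import *
w=capture("wrist");q,s=blue(w);print(s,q)
sc=capture("scene");sd=capture("side")
for l in ("carrier_center","carrier_grip","carrier_nose","bay_mouth","bay_stop","hood_front"):
    r=[landmark_of(c,l) for c in (sc,sd,w)]
    print(l,[[(np.round(x["location"],1).tolist(),round(x["conf"],2)) for x in v[:4]] for v in r])
for n,c in (("scene",sc),("side",sd)):
    h=cv2.cvtColor(c["img"],cv2.COLOR_BGR2HSV)
    for nm,lo,hi in (("blue",(105,110,60),(130,255,255)),("orange",(5,140,120),(18,255,255))):
        m=cv2.inRange(h,lo,hi); k,lab,st,ce=cv2.connectedComponentsWithStats(m)
        for i in range(1,k):
            x,y,ww,hh,a=st[i]
            ok = (x>355 and 160<y<240) if n=="scene" else (180<x<310 and 60<y<170)
            if a>15 and ok:
                pts=np.argwhere(lab==i)[:,::-1].astype(np.float32)
                L=cv2.fitLine(pts,2,0,.01,.01).ravel()
                b=cv2.boxPoints(cv2.minAreaRect(pts))
                print(n,nm,st[i].tolist(),L.round(3).tolist(),b.round(1).tolist())
                if nm=="blue":
                    t=(pts-L[2:])@L[:2]
                    for tt in (t.min(),t.max()): print("   z240:",atz(c,L[2:]+tt*L[:2],240).round(1))
                else: print("   z240:",[atz(c,p,240).round(1).tolist() for p in b], atz(c,pts.mean(0),240).round(1))
E
```

```text
20.1 [ 441.7 -258.5  138.8] [[0.777, 0.0, 0.63], [-0.006, -1.0, 0.008], [0.63, -0.01, -0.777]] [ 68.2   3.  -18.6 129.6 -56.9  34.3   4.4] tilt 39.0 gap 58.59934667534233 64.33855380215391 [-0.5 -0.2 -2.2]
grasp pt [ 416.2 -258.8  170.3]
[200, 255, 160, 91, 14025] [[204, 255], [200, 345], [359, 345], [353, 255]]
carrier_center [[([252.4, 189.4], 0.64), ([258.6, 235.0], 0.58), ([265.3, 269.3], 0.49)], [([243.7, 255.8], 0.91), ([278.3, 252.8], 0.61)], [([278.8, 165.3], 0.94), ([66.2, 157.8], 0.88)]]
carrier_grip [[([252.4, 252.0], 0.97), ([238.8, 181.0], 0.93), ([208.3, 151.2], 0.89), ([187.5, 172.8], 0.39)], [([301.2, 247.9], 0.85), ([210.4, 259.0], 0.81), ([165.2, 315.8], 0.79)], [([278.4, 163.8], 0.72), ([68.7, 105.3], 0.67), ([280.1, 297.0], 0.61), ([460.4, 299.2], 0.33)]]
carrier_nose [[([258.9, 221.8], 0.95), ([186.9, 170.1], 0.9), ([269.2, 193.9], 0.67)], [([183.4, 271.6], 0.86), ([286.2, 254.1], 0.56), ([348.9, 197.6], 0.36)], [([278.8, 41.0], 0.68), ([55.9, 406.0], 0.65)]]
bay_mouth [[([369.6, 237.2], 0.83)], [([255.9, 168.1], 0.75), ([232.0, 382.8], 0.56), ([349.5, 199.3], 0.
[... 1195 characters left out ...]
46.0], [239.0, 146.0]]
   z240: [520.4 227.4]
   z240: [641.6 121.5]
side blue [221, 147, 63, 11, 81] [0.9919999837875366, -0.12300000339746475, 247.7899932861328, 151.82699584960938] [[219.89999389648438, 149.1999969482422], [282.0, 140.3000030517578], [283.20001220703125, 148.10000610351562], [221.0, 157.0]]
   z240: [454.3   3.3]
   z240: [592.   24.1]
side orange [243, 106, 24, 7, 90] [0.9919999837875366, -0.12300000339746475, 254.88900756835938, 108.8219985961914] [[242.89999389648438, 108.0999984741211], [265.6000061035156, 105.0999984741211], [266.20001220703125, 109.4000015258789], [243.5, 112.5]]
   z240: [[527.2, 252.4], [587.6, 266.2], [585.1, 237.9], [525.8, 224.7]] [557.1 244.8]
```

```bash
python3 - <<'E'
from h import *
from scipy.optimize import minimize_scalar
sc=capture("scene");sd=capture("side")
A=np.array((551.5,263.5));d=np.array((-.2223,.975))
obs={"mouth":(62,[(sc,(369.9,238.3)),(sd,(255.2,167.4))]),"bed edge(crop)":(60,[(sd,(253.8,170.5))]),"hood":(110,[(sc,(361.3,225)),(sd,(255.9,158.5))]),"stop":(62,[(sd,(238.6,154.6))]),"orange front":(240,[(sc,(375,188))])}
for k,(z,o) in obs.items():
    for c,uv in o+([None] if 0 else []):
        f=lambda t:np.sum((proj(c,(*(A+t*d),z))-uv)**2)
        r=minimize_scalar(f,bounds=(-100,200),method="bounded");print(k,r.x.round(1),"res",(proj(c,(*(A+r.x*d),z))-uv).round(1))
E
```

```text
mouth -9.9 res [-0.2  2.8]
mouth -11.9 res [-1.9  1.4]
bed edge(crop) -17.5 res [ 0.2 -0.1]
hood -38.8 res [-0.1  1. ]
hood -39.5 res [ 0.9 -0.7]
stop 89.9 res [ 2.8 -2.1]
orange front -24.9 res [ 0.3 -4.6]
```

Emit:
jog_arm(plan=[[[50,9,20,3,0,0,6.4],[50,9,20,3,0,0,6.4],[50,9,20,3,0,0,6.4],[50,9,20,3,0,0,6.4],[50,9,20,0,0,0,6.4],[50,9,20,0,0,0,6.4],[50,9,20,0,0,0,6.4],[50,9,20,0,0,0,6.4]]])

```text
t: 22.05
position: [513.5, -97.9, 149.3]
orientation: [[0.492, 0.781, 0.385], [0.603, -0.624, 0.497], [0.628, -0.012, -0.778]]
force: [0.4, -0.6, -0.8]
finger_gap: 58.0
grasp_force: 64.4
```

```bash
python3 g.py
```

```text
22.05 [513.5 -97.9 149.3] [[0.492, 0.781, 0.385], [0.603, -0.624, 0.497], [0.628, -0.012, -0.778]] [ 58.1  18.3 -26.  110.1 -38.   56.5  16.9] tilt 38.9 gap 57.96783780338918 64.37118141104293 [ 0.4 -0.6 -0.8]
grasp pt [ 497.9 -118.   180.9]
```

Emit:
jog_arm(plan=[[[50,10,22,0,0,0,6.4],[50,10,22,0,0,0,6.4],[50,10,22,0,0,0,6.4],[50,10,22,0,0,0,6.4],[50,10,22,0,0,0,6.4],[50,10,22,0,0,0,6.4],[50,10,22,0,0,0,6.4],[50,9,22,0,0,0,6.4]]])

```text
t: 22.85
position: [593.2, 77.7, 148.8]
orientation: [[-0.161, 0.976, -0.146], [0.762, 0.217, 0.611], [0.628, -0.013, -0.778]]
force: [0.3, -0.1, -0.7]
finger_gap: 58.1
grasp_force: 64.4
```

Emit:
jog_arm(plan=[[[50,0,0,-5,0,0,0],[50,0,0,0,0,0,0]]])

```text
t: 23.05
position: [592.0, 79.1, 143.1]
orientation: [[-0.159, 0.976, -0.147], [0.761, 0.216, 0.612], [0.629, -0.015, -0.777]]
force: [-0.1, -0.4, -2.2]
finger_gap: 58.1
grasp_force: 64.7
```

```bash
python3 g.py; cat > rel.py <<'E'
from est import *
A=np.array((551.5,263.5));d=np.array((-.2223,.975));n=np.array((d[1],-d[0]))  # n: to the right of the way in
def tl(x): return (np.dot(np.asarray(x)[:2]-A,d),np.dot(np.asarray(x)[:2]-A,n))
s=get_state();R=np.array(s["orientation"]);p=np.array(s["position"])
print("TCP t,l",np.round(tl(p),1),"z",p[2].round(1),"yaw",np.degrees(np.arctan2(R[0,1],-R[1,1])).round(2),"roll y_z",R[2,1].round(3),"force d,n,z",np.round([s["force"][:2]@d,s["force"][:2]@n,s["force"][2]],1))
R0=np.array([[.777,0,.629],[-.008,-1,.01],[.629,-.013,-.777]])
for nm,v in (("nose",(109.2,0,31.3)),("end",(-40.8,-.4,31.3))):
    X=p+R@R0.T@np.array(v); print(nm,np.round(tl(X),1),X[2].round(1))
E
python3 rel.py; python3 - <<'E'
from rel import *
w=capture("wrist");sc=capture("scene");sd=capture("side");q,st=blue(w);print(st,q)
for l in ("carrier_center","carrier_grip","carrier_nose"):
    r=[landmark_of(c,l) for c in (sc,sd,w)]
    X=p+R@R0.T@np.array({"carrier_center":(34.2,0,31.3),"carrier_grip":(-22.8,0,31.3),"carrier_nose":(109.2,0,31.3)}[l])
    print(l,[(proj(c,X).round(1).tolist(),[(np.round(x["location"],1).tolist(),round(x["conf"],2)) for x in v[:4] if np.linalg.norm(np.array(x["location"])-proj(c,X))<25]) for c,v in zip((sc,sd,w),r)])
E
```

```text
23.05 [592.   79.1 143.1] [[-0.159, 0.976, -0.147], [0.761, 0.216, 0.612], [0.629, -0.015, -0.777]] [ 31.5  42.  -33.   76.6 -16.   79.3  20.4] tilt 39.0 gap 58.096335133148216 64.7019066924986 [-0.1 -0.4 -2.2]
grasp pt [597.9  54.3 174.6]
TCP t,l [-188.8   -1.5] z 143.1 yaw 102.5 roll y_z -0.015 force d,n,z [-0.4 -0.2 -2.2]
nose [-79.6  -0.8] 174.4
end [-229.6   -1.3] 174.4
TCP t,l [-188.8   -1.5] z 143.1 yaw 102.5 roll y_z -0.015 force d,n,z [-0.4 -0.2 -2.2]
nose [-79.6  -0.8] 174.4
end [-229.6   -1.3] 174.4
[200, 255, 159, 91, 13857] [[204, 255], [200, 344], [358, 345], [353, 255]]
carrier_center [([317.7, 202.2], [([319.4, 202.2], 0.77)]), ([272.9, 155.4], [([274.5, 156.5], 0.82)]), ([278.6, 166.9], [([279.8, 167.2], 0.97)])]
carrier_grip [([294.7, 200.6], []), ([281.8, 166.4], [([280.0, 163.6], 0.75), ([274.1, 158.9], 0.53)]), ([278.7, 297.6], [([279.6, 298.7], 0.91)])]
carrier_nose [([348.2, 204.3], [([346.3, 202.5], 0.71), ([335.6, 217.5], 0.17)]), ([262.1, 142.2], [([259.1, 140.8], 0.6)]), ([278.4, 37.8], [([276.0, 37.0], 0.72)])]
```

Emit:
jog_arm(plan=[[[50,0.4,0,-20,0,0,0],[50,0.4,0.2,-25,0,0,0],[50,0,0,-25,0,0,0],[50,0,0,-20,0,0,0],[50,0,0,-12,0,0,0.1],[50,0,0,-5,0,0,0],[50,0,0,0,0,0,0],[50,0,0,0,0,0,0]]])

```text
t: 24.45
position: [593.9, 78.8, 38.7]
orientation: [[-0.162, 0.976, -0.144], [0.761, 0.216, 0.612], [0.629, -0.011, -0.778]]
force: [0.5, 0.3, -1.5]
finger_gap: 58.0
grasp_force: 64.7
```

```bash
python3 g.py; python3 rel.py; python3 - <<'E'
from rel import *
sc=capture("scene");sd=capture("side");w=capture("wrist")
for l in ("bay_mouth","bay_stop","hood_front","carrier_nose"):
    for nm,c in (("sc",sc),("sd",sd),("w",w)):
        z={"hood_front":110}.get(l,62)
        for x in landmark_of(c,l):
            X=atz(c,x["location"],z)
            if abs(tl(X)[1])<30: print(l,nm,round(x["conf"],2),np.round(tl(X),1))
cv2.imwrite("pics/w11.png",w["img"])
E
```

```text
24.45 [593.9  78.8  38.7] [[-0.162, 0.976, -0.144], [0.761, 0.216, 0.612], [0.629, -0.011, -0.778]] [ 31.   48.8 -31.6  80.8 -14.1  69.8  25. ] tilt 39.0 gap 57.977255894749526 64.67517377095646 [ 0.5  0.3 -1.5]
grasp pt [599.8  54.   70.2]
TCP t,l [-189.5    0.3] z 38.7 yaw 102.5 roll y_z -0.011 force d,n,z [ 0.2  0.6 -1.5]
nose [-80.3   0.9] 70.0
end [-230.3    0.4] 70.0
TCP t,l [-189.5    0.3] z 38.7 yaw 102.5 roll y_z -0.011 force d,n,z [ 0.2  0.6 -1.5]
nose [-80.3   0.9] 70.0
end [-230.3    0.4] 70.0
bay_mouth sc 0.91 [  2.7 -21. ]
bay_mouth sd 0.56 [-7.7  6.5]
bay_stop sd 0.87 [79.6 -9.3]
hood_front sc 0.88 [-38.5  -0.6]
hood_front sd 0.62 [-33.    1.4]
carrier_nose sc 0.67 [-82.9   3.9]
carrier_nose sd 0.68 [-75.9   1.5]
carrier_nose w 0.72 [-73.3   1.8]
carrier_nose w 0.19 [-212.    1.]
```

Emit:
jog_arm(plan=[[[50,-3,10,-2,0,0,0.1],[50,-3,12,-2,0,0,0],[50,-2.7,12,-0.5,0,0,0],[50,-2.7,12,0,0,0,0],[50,-1.8,8,0,0,0,0],[50,0,0,0,0,0,0]]])

```text
t: 25.8
position: [578.7, 135.4, 33.8]
orientation: [[-0.164, 0.975, -0.149], [0.759, 0.222, 0.612], [0.63, -0.013, -0.776]]
force: [0.6, 0.2, -1.3]
finger_gap: 58.4
grasp_force: 64.7
```

```bash
python3 rel.py
```

```text
TCP t,l [-130.9   -2. ] z 33.8 yaw 102.82 roll y_z -0.013 force d,n,z [ 0.1  0.6 -1.3]
nose [-21.8  -2. ] 65.2
end [-171.8   -1.6] 65.0
```

Emit:
jog_arm(plan=[[[50,1.6,0.4,0,0,0,0],[50,-1.1,5,0,0,0,0],[50,-1.1,5,0,0,0,0],[50,-1.1,5,0,0,0,0],[50,-1.1,5,0,0,0,0],[50,0,0,0,0,0,0]]])

```text
t: 26.4
position: [576.3, 154.5, 33.4]
orientation: [[-0.163, 0.975, -0.148], [0.759, 0.22, 0.612], [0.63, -0.013, -0.777]]
force: [-0.5, 0.1, -0.8]
finger_gap: 58.0
grasp_force: 64.7
```

```bash
python3 rel.py
```

```text
TCP t,l [-111.8   -0. ] z 33.4 yaw 102.71 roll y_z -0.013 force d,n,z [ 0.2 -0.4 -0.8]
nose [-2.6  0.2] 64.8
end [-152.6    0.3] 64.7
```

Emit:
jog_arm(plan=[[[50,-1.1,5,0,0,0,0],[50,-1.1,5,0,0,0,0],[50,-1.1,5,0,0,0,0],[50,-1.1,5,0,0,0,0],[50,0,0,0,0,0,0]]])

```text
t: 26.9
position: [571.9, 174.5, 33.4]
orientation: [[-0.163, 0.975, -0.148], [0.76, 0.22, 0.612], [0.63, -0.013, -0.777]]
force: [-0.2, 0.3, -0.7]
finger_gap: 58.5
grasp_force: 64.7
```

```bash
python3 rel.py
```

```text
TCP t,l [-91.3   0.1] z 33.4 yaw 102.72 roll y_z -0.013 force d,n,z [ 0.4 -0.1 -0.7]
nose [17.8  0.3] 64.8
end [-132.1    0.4] 64.7
```

Emit:
jog_arm(plan=[[[50,-1.1,5,0,0,0,0],[50,-1.1,5,0,0,0,0],[50,-1.1,5,0,0,0,0],[50,-1.1,5,0,0,0,0],[50,0,0,0,0,0,0]]])

```text
t: 27.4
position: [567.5, 194.5, 33.4]
orientation: [[-0.163, 0.975, -0.148], [0.76, 0.22, 0.612], [0.63, -0.013, -0.777]]
force: [-0.9, -0.0, -1.5]
finger_gap: 58.4
grasp_force: 64.7
```

```bash
python3 rel.py;python3 g.py
```

```text
TCP t,l [-70.8   0.2] z 33.4 yaw 102.72 roll y_z -0.013 force d,n,z [ 0.2 -0.8 -1.5]
nose [38.3  0.5] 64.8
end [-111.6    0.5] 64.7
27.4 [567.5 194.5  33.4] [[-0.163, 0.975, -0.148], [0.76, 0.22, 0.612], [0.63, -0.013, -0.777]] [ 24.2  45.9 -34.   88.9 -16.8  59.9  19.4] tilt 39.0 gap 58.36513881546091 64.70474575791741 [-0.9 -0.  -1.5]
grasp pt [573.5 169.7  64.9]
```

Emit:
jog_arm(plan=[[[50,-1.1,5,0,0,0,0],[50,-1.1,5,0,0,0,0],[50,-1.1,5,0,0,0,0],[50,-1.1,5,0,0,0,0],[50,0,0,0,0,0,0]]])

```text
t: 27.9
position: [563.1, 214.5, 33.5]
orientation: [[-0.163, 0.975, -0.148], [0.76, 0.22, 0.612], [0.63, -0.013, -0.777]]
force: [-0.3, 0.2, -1.4]
finger_gap: 58.3
grasp_force: 64.7
```

Emit:
jog_arm(plan=[[[50,-0.9,4,0,0,0,0],[50,-0.9,4,0,0,0,0],[50,-0.9,4,0,0,0,0],[50,0,0,0,0,0,0]]])

```text
t: 28.3
position: [560.5, 226.1, 33.4]
orientation: [[-0.163, 0.976, -0.148], [0.76, 0.22, 0.612], [0.629, -0.013, -0.777]]
force: [-0.3, 0.1, -0.5]
finger_gap: 58.2
grasp_force: 64.7
```

```bash
python3 rel.py;python3 g.py
```

```text
TCP t,l [-38.5   0.5] z 33.4 yaw 102.69 roll y_z -0.013 force d,n,z [ 0.1 -0.2 -0.5]
nose [70.7  0.8] 64.7
end [-79.3   0.8] 64.6
28.3 [560.5 226.1  33.4] [[-0.163, 0.976, -0.148], [0.76, 0.22, 0.612], [0.629, -0.013, -0.777]] [ 22.   45.3 -34.6  90.4 -17.5  57.4  17.7] tilt 39.0 gap 58.23245012908572 64.70568734817789 [-0.3  0.1 -0.5]
grasp pt [566.5 201.3  64.8]
```

Emit:
jog_arm(plan=[[[50,-1.2,3.9,-0.5,0,0,0],[50,-1.1,3.9,-0.5,0,0,0],[50,-0.9,4,0,0,0,0],[50,-0.7,3,0,0,0,0],[50,0,0,0,0,0,0]]])

```text
t: 28.8
position: [556.7, 240.7, 32.3]
orientation: [[-0.163, 0.976, -0.148], [0.76, 0.219, 0.612], [0.629, -0.013, -0.777]]
force: [0.2, -0.1, -1.1]
finger_gap: 57.8
grasp_force: 64.7
```

Emit:
jog_arm(plan=[[[50,-0.4,2,0,0,0,0],[50,0,0,0,0,0,0]]])

```text
t: 29.0
position: [556.8, 241.9, 32.1]
orientation: [[-0.162, 0.976, -0.147], [0.76, 0.218, 0.612], [0.629, -0.013, -0.777]]
force: [0.0, -0.2, -0.8]
finger_gap: 58.0
grasp_force: 64.7
```

Emit:
jog_arm(plan=[[[50,-0.4,2,0,0,0,0],[50,0,0,0,0,0,0]]])

```text
t: 29.2
position: [556.3, 244.0, 32.1]
orientation: [[-0.162, 0.976, -0.147], [0.76, 0.218, 0.612], [0.629, -0.013, -0.777]]
force: [-0.6, 0.5, -0.4]
finger_gap: 58.1
grasp_force: 64.7
```

```bash
python3 rel.py
```

```text
TCP t,l [-20.    0.3] z 32.1 yaw 102.62 roll y_z -0.013 force d,n,z [ 0.6 -0.5 -0.4]
nose [89.1  0.8] 63.4
end [-60.8   0.6] 63.4
```

Emit:
jog_arm(plan=[[[50,-0.4,1.5,0,0,0,0],[50,0,0,0,0,0,0]]])

```text
t: 29.4
position: [555.9, 245.5, 32.1]
orientation: [[-0.162, 0.976, -0.147], [0.76, 0.218, 0.612], [0.629, -0.013, -0.777]]
force: [1.1, 0.3, -2.1]
finger_gap: 58.2
grasp_force: 64.7
```

Emit:
jog_arm(plan=[[[50,-0.4,1.5,0,0,0,0],[50,0,0,0,0,0,0]]])

```text
t: 29.6
position: [555.5, 247.1, 32.1]
orientation: [[-0.162, 0.976, -0.147], [0.76, 0.219, 0.612], [0.629, -0.013, -0.777]]
force: [0.0, -0.6, -0.1]
finger_gap: 58.3
grasp_force: 64.7
```

Emit:
jog_arm(plan=[[[50,-0.4,1.5,0,0,0,0],[50,0,0,0,0,0,0]]])

```text
t: 29.8
position: [555.5, 247.9, 31.9]
orientation: [[-0.162, 0.976, -0.146], [0.761, 0.218, 0.611], [0.628, -0.013, -0.778]]
force: [-0.4, -1.5, -1.5]
finger_gap: 57.8
grasp_force: 64.8
```

```bash
python3 rel.py
```

```text
TCP t,l [-16.1   0.4] z 31.9 yaw 102.58 roll y_z -0.013 force d,n,z [-1.3 -0.7 -1.5]
nose [93.1  0.9] 63.1
end [-56.9   0.6] 63.2
```

Emit:
jog_arm(plan=[[[50,-0.4,1.5,0,0,0,0],[50,0,0,0,0,0,0]]])

```text
t: 30.0
position: [555.5, 247.9, 31.4]
orientation: [[-0.161, 0.976, -0.146], [0.762, 0.217, 0.61], [0.627, -0.013, -0.779]]
force: [0.4, -4.0, -0.1]
finger_gap: 58.2
grasp_force: 64.9
```

Emit:
jog_arm(plan=[[[50,-0.2,1,0,0,0,0],[50,0,0,0,0,0,0]]])

```text
t: 30.2
position: [555.5, 248.0, 31.0]
orientation: [[-0.161, 0.976, -0.145], [0.763, 0.217, 0.609], [0.626, -0.013, -0.78]]
force: [0.7, -6.0, -1.2]
finger_gap: 57.8
grasp_force: 64.9
```

```bash
python3 rel.py; python3 - <<'E'
from rel import *
w=capture("wrist");print(blue(w))
sd=capture("side");h=cv2.cvtColor(sd["img"],cv2.COLOR_BGR2HSV)
for l in ("carrier_grip","bay_mouth","hood_front"):
    for x in landmark_of(sd,l):
        X=atz(sd,x["location"],110 if l[0]=="h" else 62)
        if abs(tl(X)[1])<40: print(l,round(x["conf"],2),np.round(tl(X),1))
E
```

```text
TCP t,l [-16.    0.5] z 31.0 yaw 102.52 roll y_z -0.013 force d,n,z [-6.  -0.6 -1.2]
nose [93.3  1.1] 61.9
end [-56.7   0.6] 62.5
TCP t,l [-16.    0.5] z 31.0 yaw 102.52 roll y_z -0.013 force d,n,z [-6.  -0.6 -1.2]
nose [93.3  1.1] 61.9
end [-56.7   0.6] 62.5
([[354, 264], [203, 265], [199, 345], [359, 345]], [199, 263, 161, 83, 12571])
carrier_grip 0.89 [-374.9  -20.3]
carrier_grip 0.59 [10.2  3.5]
carrier_grip 0.43 [-41.9   3.9]
bay_mouth 0.55 [ 0.4 10.6]
hood_front 0.73 [-34.2   4.7]
```

Firm stop at t=93.3 mm, against an expected 92–95, so the nose is home. I'll ease the push, settle the carrier onto the bed and open.

Emit:
jog_arm(plan=[[[50,0.4,-1.8,0,0,0,0],[50,0,0,-0.6,0,0,0],[50,0,0,0,0,0,0]]])

```text
t: 30.75
position: [555.5, 248.0, 31.1]
orientation: [[-0.161, 0.976, -0.146], [0.761, 0.217, 0.611], [0.628, -0.013, -0.778]]
force: [1.7, -5.7, 0.3]
finger_gap: 58.3
grasp_force: 64.9
```

```bash
python3 rel.py
```

```text
TCP t,l [-16.    0.5] z 31.1 yaw 102.55 roll y_z -0.013 force d,n,z [-5.9  0.4  0.3]
nose [93.2  1. ] 62.2
end [-56.7   0.7] 62.5
```

Emit:
jog_arm(plan=[[[50,0,0,-0.6,0,0,0],[50,0,0,0,0,0,0]]])

```text
t: 30.95
position: [555.5, 248.0, 31.0]
orientation: [[-0.162, 0.976, -0.146], [0.761, 0.218, 0.611], [0.628, -0.013, -0.778]]
force: [0.2, -6.9, 1.3]
finger_gap: 58.1
grasp_force: 65.1
```

```bash
python3 rel.py
```

```text
TCP t,l [-16.    0.5] z 31.0 yaw 102.57 roll y_z -0.013 force d,n,z [-6.7 -1.3  1.3]
nose [93.2  1. ] 62.2
end [-56.7   0.7] 62.3
```

Emit:
jog_arm(plan=[[[50,0,0,-0.4,0,0,0],[50,0,0,0,0,0,0],[66,0,0,0,0,0,0],[78,0,0,0,0,0,0],[80,0,0,0,0,0,0],[80,0,0,0,0,0,0]]])

```text
t: 31.55
position: [554.5, 250.1, 30.8]
orientation: [[-0.162, 0.976, -0.148], [0.76, 0.219, 0.612], [0.63, -0.013, -0.777]]
force: [0.4, 0.5, -0.2]
finger_gap: 80.1
grasp_force: 0.0
```

```bash
python3 rel.py; python3 - <<'E'
from rel import *
w=capture("wrist");print(blue(w))
q,_=blue(w);print([np.round(tl(atz(w,x,64)),1).tolist() for x in q])
E
```

```text
TCP t,l [-13.8  -0. ] z 30.8 yaw 102.67 roll y_z -0.013 force d,n,z [ 0.4  0.5 -0.2]
nose [95.4  0.3] 62.2
end [-54.6   0.3] 62.0
TCP t,l [-13.8  -0. ] z 30.8 yaw 102.67 roll y_z -0.013 force d,n,z [ 0.4  0.5 -0.2]
nose [95.4  0.3] 62.2
end [-54.6   0.3] 62.0
([[559, 21], [0, 23], [0, 47], [559, 45]], [0, 21, 560, 27, 14185])
[[102.3, 144.8], [106.3, -146.3], [89.8, -141.8], [86.3, 140.4]]
```

Emit:
jog_arm(plan=[[[80,1.1,-5,0,0,0,0],[80,2.2,-10,0,0,0,0],[80,3.3,-15,0,0,0,0],[80,4.4,-20,0,0,0,0],[80,5.5,-25,0,0,0,0],[80,5.5,-25,0,0,0,0],[80,0,-15,30,0,0,0],[80,0,0,40,0,0,0]]])

```text
t: 32.4
position: [577.5, 126.1, 97.4]
orientation: [[-0.151, 0.978, -0.146], [0.765, 0.209, 0.61], [0.626, -0.019, -0.779]]
force: [0.6, 0.2, 0.3]
finger_gap: 80.0
grasp_force: 0.0
```

Emit:
jog_arm(plan=[[[80,0,-20,40,0,0,0],[80,0,0,30,0,0,0],[80,0,0,0,0,0,0]]])

```text
t: 32.7
position: [581.1, 111.3, 175.5]
orientation: [[-0.165, 0.977, -0.136], [0.762, 0.214, 0.611], [0.626, -0.003, -0.779]]
force: [0.4, 0.6, -0.4]
finger_gap: 80.1
grasp_force: 0.0
```

```bash
python3 rel.py; python3 - <<'E'
from rel import *
w=capture("wrist");sc=capture("scene");sd=capture("side")
for nm,c in (("w",w),("sc",sc),("sd",sd)):
    h=cv2.cvtColor(c["img"],cv2.COLOR_BGR2HSV);m=cv2.inRange(h,(100,120,60),(130,255,255))
    k,lab,st,ce=cv2.connectedComponentsWithStats(m)
    for i in range(1,k):
        X=atz(c,ce[i],64)
        if st[i,4]>60 and np.linalg.norm(np.array(tl(X))-[-40,0])<50:
            q=cv2.findContours((lab==i).astype(np.uint8),0,2)[0][0];q=cv2.approxPolyDP(q,4,True)[:,0]
            print(nm,st[i].tolist(),np.round(tl(X),1),[np.round(tl(atz(c,x,64)),1).tolist() for x in q])
    for l in ("carrier_grip","vial_c","jar_c","tube_rack_c"):
        z={"carrier_grip":62,"vial_c":88,"jar_c":37,"tube_rack_c":32}[l]
        r=landmark_of(c,l)
        print(nm,l,[(atz(c,x["location"],z).round(0).tolist(),round(x["conf"],2)) for x in r[:3]])
for e in ((-56.7,-30),(-56.7,30)): print(proj(sd,(*(A+e[0]*d+e[1]*n),64)).round(1))
E
```

```text
TCP t,l [-154.9   -5. ] z 175.5 yaw 102.33 roll y_z -0.003 force d,n,z [ 0.4  0.6 -0.4]
nose [-45.7  -4.3] 206.4
end [-195.6   -5.3] 207.0
TCP t,l [-154.9   -5. ] z 175.5 yaw 102.33 roll y_z -0.003 force d,n,z [ 0.4  0.6 -0.4]
nose [-45.7  -4.3] 206.4
end [-195.6   -5.3] 207.0
w [250, 144, 69, 35, 2376] [-40.    0.3] [[-23.2, -29.3], [-56.1, -29.6], [-55.8, 29.3], [-22.9, 29.9]]
w carrier_grip [([562.0, 226.0], 0.76)]
w vial_c []
w jar_c [([452.0, 151.0], 0.65)]
w tube_rack_c [([700.0, 194.0], 0.64)]
sc [352, 233, 14, 15, 185] [-40.3   1.1] [[-54.5, -25.5], [-57.5, 23.0], [-27.3, 27.4], [-25.1, -28.8]]
sc carrier_grip [([699.0, -11.0], 0.86), ([562.0, 213.0], 0.77), ([400.0, -191.0], 0.64)]
sc vial_c [([527.0, -191.0], 0.51)]
sc jar_c [([433.0, 144.0], 0.65)]
sc tube_rack_c [([695.0, 184.0], 0.69)]
sd [245, 169, 24, 9, 134] [-40.6  -1. ] [[-55.3, 26.5], [-27.0, 28.6], [-24.5, -28.3], [-52.5, -29.5]]
sd carrier_grip [([615.0, -104.0], 0.88), ([331.0, -275.0], 0.77), ([562.0, 234.0], 0.74)]
sd vial_c [([529.0, -180.0], 0.73), ([417.0, -100.0], 0.66), ([535.0, 313.0], 0.65)]
sd jar_c [([443.0, 133.0], 0.82), ([565.0, 332.0], 0.66)]
sd tube_rack_c [([686.0, 195.0], 0.89)]
[248.3 177.8]
[269.4 174. ]
```

```bash
python3 -c "
from station import *
print(hand_in())"
```

```text
the job is handed in; nothing more can be done
None
```

The aluminium carrier is in the reader's rails with its nose against the stop, lying flat with the blue end sticking out; the gripper is clear and the job was handed in at about 33 s.

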